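# Gauge the adapter sleeves on the fit pin and sort them

## Robot

A 6-joint arm with a two-finger parallel gripper is mounted at the origin on the work surface. World frame = base frame: x ahead of the robot, y to its left, z up, the work surface at z = 0. Lengths are in mm, angles in rad, forces in N, time in s.
With the tool pointing down it reaches from about 275 to 750 mm from the base axis. Payload 10.2 kg.
Tool frame: the origin (TCP) lies between the finger pads; the fingertips stand 11 mm ahead of it and the grasp point (between the pads) lies 8 mm behind it; z points along the fingers, y is the line along which they close (so a half turn about z gives the same grasp; the last joint's range is limited). The gripper opens to 85 mm and grips with 20 to 120 N. Pads are 22 mm wide; open, the fingers measure 114 mm over their backs; the gripper's body (76 mm by 85 mm) begins 54 mm behind the grasp point. The pads swing forward as they close: fully open they stand 13 mm farther back than shut.
Start: joints at [1.125, 0.313, 1.498, -0, 1.331, -0.223], TCP at [116.017, 512.026, 218.194] pointing down, gripper open.
Joint ranges: [-2.94, 2.94], [-0.97, 2.17], [0.19, 2.56], [-1.23, 4.37], [0.02, 3.11], [-2.88, 2.88]. Speed limits (rad/s): [2.39, 2.39, 3.01, 3.14, 3.14, 3.14].

## Interface

Orientations are given as a unit quaternion [w, x, y, z].
In Python, from rig import sense, eyes, finish_job gives the robot as it stands.
- The arm moves only by the shell command python3 -m jog 'ROWS' [FORCE]. ROWS is JSON, a list of rows, each a list of 7 numbers: the shift along the tool's x, y, z in m, then the turn, a rotation vector about the tool's x, y, z in rad, then the finger opening in m, from 0 to 0.0854. In form: [[dx, dy, dz, rx, ry, rz, gripper], ...]. A call has 1 to 5 rows; each row shifts and turns the commanded pose from where the row before left it, along the tool's axes as they then stand; what a row does not reach is not made up. A row lasts 1/10 s, in which the tool goes at most 50 mm and 8.59 degrees, less where a joint would pass 70% of its speed; a pose out of reach is approached as far as the arm can. A call is refused whole if a number of a shift passes 0.05 or a number of a turn 0.15, either way. A call with a gripper value outside its range is refused whole. The fingers move at their own pace and stop on an object; FORCE is the grip in N (left out, the last holds). Time passes only in rows, so rows that do not move let the fingers close. It gives the time, the measured TCP pose, the force, the opening and the grip force at its end, in the units of the state.
- sense(): the state, without advancing time (a new reading comes with each control period).
- eyes.capture(name): name is "scene" or "top" or "wrist"; returns the picture (384x512x3 uint8, red, green, blue); there is no depth.
- eyes.calibration(name): a dict with "fx", "fy", "cx", "cy" (pixels), "cam_to_world" (4x4, takes a point from camera to world coordinates); the wrist camera has in their place "mount" (4x4, takes a point from camera to tool coordinates, whose origin is the TCP and whose axes are the flange's). Camera axes: x right, y down, z forward; pixel columns grow to the right and rows downward; lengths in mm; the calibration is good to about 2 mm. The wrist camera is an equidistant fisheye: a pixel r from the principal point sees the ray r / f radians off the axis. A picture is of the moment at which its call begins: read the wrist's pose just before it. calibration takes no time and is no camera call.
- finish_job(): hands the job in; it is judged then, once.
The state is a dict: "time_s": time; "joints": joint angles; "dq": joint speeds; "tau": joint torques, N m; "eef_pos": TCP position; "ee_rot": TCP orientation; "force": force on the tool from outside, world axes, zero at the start; "wrist_torque": the same for the moment, N m; "grip_width": opening from 0.0 (shut) to 1.0 (fully open); "grip_force": force on a finger pad.
Only numpy, scipy, OpenCV 4.12 (cv2) and the standard library are available. Lean on these libraries where they do the work, as an engineer would, in place of code of your own. Each camera call takes 0.05 s, during which the arm holds its last target. There are 200 camera calls.

## Task

Of the two look-alike light-blue adapter sleeves on the deck only one has the right bore. Find it by laying a sleeve in the channel of the blue fit gauge and sliding it along onto its level steel pin; leave the one that fits pushed fully home on the pin, against the end plate, and lay the one that jams in the red reject tray, beside the grey reject already there. Do not force a sleeve that jams, and leave the grey reject, the racks, bottle, beaker and loose caps where they stand.

Things in the scene. Friction and masses are not known exactly. Their poses are not given: they have to be found in the camera images.
- gauge: fit gauge fixed to the deck: blue base 152 x 80 mm, 12 mm thick; its top is the channel floor. Origin: on the underside, on the channel's centre line; x runs along the channel towards the pin, z up. Loading channel, open above, from x = -75 to 25 mm, 44 mm wide between guides 12 mm high above its floor (outside 58 mm), narrowing to 39 mm over the last 22 mm
- nest_mouth (a point): on the channel floor, at gauge x = 25 mm, where the nest begins: 39 mm wide, 40 mm long, between walls 40 mm high above the floor, 10 mm thick. Fingers cannot go in beside a sleeve: it must be pushed home from behind. A few N is enough. Axes as the gauge
- pin_tip (a point): tip of the level steel pin, at gauge x = 27 mm, 32 mm above the deck, 20 mm above the channel floor. Pin 17 mm in diameter, 38 mm long, nose bevelled. A wrong sleeve stops with its centre near gauge x = 13 mm, about 34 mm of it still out of the nest; it must be drawn back 15 mm before it can be lifted. Axes as the gauge
- end_stop (a point): root of the pin, on the face of the blue end plate (12 mm thick, top 58 mm above the deck), at gauge x = 65 mm. A right sleeve is home with its front face on this plate: its centre at gauge x = 43 mm, its tail standing 4 mm out of the nest. Axes as the gauge
- tray: red open reject tray fixed to the deck, 150 (x) x 130 (y) mm outside, 32 mm high, walls and floor 5 mm. Origin: centre of its underside. It may be on the left or the right
- sleeve_a: light-blue plastic sleeve, block 44 mm long (its x), 36 wide (y), 40 high (z), about 50 g, 20 mm bore right through along x, 20 mm above its underside. Origin: centre of underside. Two look alike: the right one has a clear 20 mm bore, the wrong one narrows to 13 mm inside from 8 mm behind either end, so either end may go first. Starts on the deck, bore level; its looks do not tell which is right
- sleeve_b: light-blue plastic sleeve, block 44 mm long (its x), 36 wide (y), 40 high (z), about 50 g, 20 mm bore right through along x, 20 mm above its underside. Origin: centre of underside. Two look alike: the right one has a clear 20 mm bore, the wrong one narrows to 13 mm inside from 8 mm behind either end, so either end may go first. Starts on the deck, bore level; its looks do not tell which is right
- old_reject: bystander: grey sleeve rejected earlier, 44 (x) x 36 (y) x 40 (z) mm, loose in the tray in its -x half; origin centre of underside; leave it there
- green_rack: bystander: green tube rack, 70 (x) x 110 (y) mm, 28 mm high, 50 mm with its tubes; origin centre of underside
- pink_rack: bystander: bright pink tube rack, 130 (x) x 120 (y) mm, 45 mm high, 66 mm with its tubes; origin centre of underside; it may be on the left or the right, opposite the tray
- bottle: bystander: amber bottle, 60 mm in diameter, 145 mm high; origin centre of underside
- beaker: bystander: white beaker, 64 mm in diameter, 80 mm high; origin centre of underside
- cap_1: bystander: loose white screw cap, 20 mm in diameter, 12 mm high; origin centre of underside
- cap_2: bystander: loose white screw cap, 20 mm in diameter, 12 mm high; origin centre of underside
- cap_3: bystander: loose white screw cap, 20 mm in diameter, 12 mm high; origin centre of underside
Things that resemble listed ones, but are neither listed nor needed, are in the scene too. Leave any brown, purple or yellow look-alike of the sleeve_b alone.

How it is judged:
By the outcome, as a careful person would: the job done as asked, in the order asked, and still so for the second after the job is handed in, with the robot touching nothing.
It also fails if it takes over 72 s, if anything falls off the work surface, if the arm or the gripper's body presses on something with over 40 N, if the wrist force passes 120 N, or if a joint passes its speed limit or range.

## Working session

There is one attempt and no reset: what is moved stays moved. The work goes in short steps, Python scripts to look and compute and a shell command to move; the robot and the scene stay as the last step left them, time stands still between calls to the robot, and variables do not carry over. Pictures are saved under pics/ and viewed, at most 10 in all, crops included, and the job is handed in when it is done.

```bash
mkdir -p pics; ls; python3 - <<'E'
from rig import sense, eyes
import cv2, numpy as np
for n in ("scene","top"):
    im=eyes.capture(n); cv2.imwrite(f"pics/{n}0.png",im[:,:,::-1])
    c=eyes.calibration(n); print(n,{k:(np.round(v,3).tolist()) for k,v in c.items()})
print({k:np.round(v,3).tolist() for k,v in eyes.calibration("wrist").items()})
print(sense())
a=cv2.imread("pics/scene0.png");b=cv2.imread("pics/top0.png")
E
```

```text
pics
scene {'fx': 492.91, 'fy': 492.91, 'cx': 252.962, 'cy': 190.042, 'cam_to_world': [[-0.767, 0.358, -0.532, 1317.264], [0.641, 0.439, -0.63, 939.958], [0.008, -0.824, -0.566, 876.245], [0.0, 0.0, 0.0, 1.0]]}
top {'fx': 393.391, 'fy': 393.391, 'cx': 251.391, 'cy': 195.194, 'cam_to_world': [[-0.009, -0.995, 0.1, 419.774], [-1.0, 0.009, 0.003, 26.424], [-0.003, -0.1, -0.995, 916.794], [0.0, 0.0, 0.0, 1.0]]}
{'fx': 297.319, 'fy': 297.319, 'cx': 255.224, 'cy': 186.081, 'mount': [[0.0, -0.964, -0.265, 66.862], [1.0, 0.0, 0.0, 0.027], [-0.0, -0.265, 0.964, -156.699], [0.0, 0.0, 0.0, 1.0]]}
{'time_s': 0.1, 'joints': array([ 1.12463489e+00,  3.13389939e-01,  1.49834342e+00, -6.98886529e-06,
        1.33103418e+00, -2.23474773e-01]), 'dq': array([ 7.33120157e-05, -2.12868492e-03, -2.91106312e-03,  1.92048689e-03,
       -1.52057602e-03, -9.05723564e-04]), 'tau': array([ 1.89507671e-03, -4.12892997e+01, -2.60141104e+01, -2.41268663e-04,
        2.99876730e-03, -1.67312487e-05]), 'eef_pos': array([115.88923739, 511.79606188, 217.70108265]), 'ee_rot': array([-1.89826725e-04,  1.11112571e-01,  9.93807653e-01, -5.55937629e-04]), 'force': array([-0.37677644, -0.59486141,  0.04101427]), 'wrist_torque': array([-0.0123341 , -0.01487385, -0.0285551 ]), 'grip_force': 0.0, 'grip_width': 0.9998872786492387}
```

View pics/top0.png

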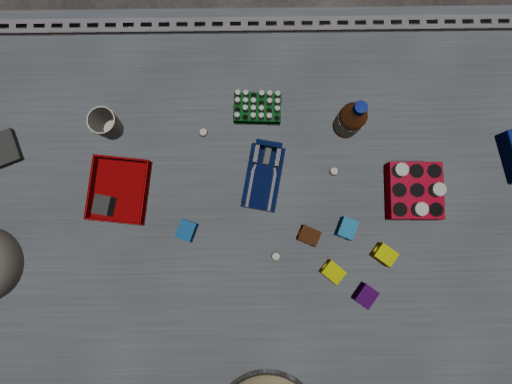

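View pics/scene0.png

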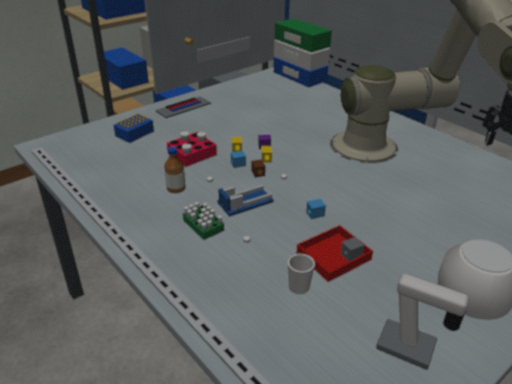

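The top view shows two light-blue candidates, at (186,230) and (347,228). The look-alikes are yellow (334,272) and (386,255), brown (310,236) and purple (367,296), all the wrong colour. The gauge is at (264,176) with its end plate at the top, the tray at (118,190) and the pink rack at (415,190). I'll measure the sleeves and gauge and check them in one enlarged crop.

```bash
cat > h.py <<'E'
import numpy as np, cv2
from rig import sense, eyes
from scipy.spatial.transform import Rotation as R
def pose():
    s=sense(); q=s["ee_rot"]; T=np.eye(4); T[:3,:3]=R.from_quat([q[1],q[2],q[3],q[0]]).as_matrix(); T[:3,3]=s["eef_pos"]; return T
def ray(n,uv,T=None):
    c=eyes.calibration(n); d=np.array([(uv[0]-c["cx"])/c["fx"],(uv[1]-c["cy"])/c["fy"]])
    if n=="wrist":
        M=T@np.array(c["mount"]); r=np.hypot(*d); v=np.array([*(d/max(r,1e-9)*np.sin(r)),np.cos(r)])
    else: M=np.array(c["cam_to_world"]); v=np.array([*d,1])
    return M[:3,3],M[:3,:3]@v
def onto(n,uv,z,T=None):
    o,v=ray(n,uv,T); return (o+v*(z-o[2])/v[2])
def proj(n,p,T=None):
    c=eyes.calibration(n); M=np.array(c["cam_to_world"]) if n!="wrist" else T@np.array(c["mount"])
    q=np.linalg.inv(M)@np.array([*p,1]); 
    if n=="wrist": r=np.arctan2(np.hypot(q[0],q[1]),q[2]); k=r/np.hypot(q[0],q[1])
    else: k=1/q[2]
    return np.array([c["cx"]+c["fx"]*q[0]*k,c["cy"]+c["fy"]*q[1]*k])
def togo(p,yaw,T):
    """shift in tool axes to bring TCP to p; yaw (world) wanted of tool y line, mod pi -> turn about tool z"""
    d=np.linalg.inv(T)[:3,:3]@(np.array(p)-T[:3,3])
    y=T[:3,:3]@[0,1,0]; a=np.arctan2(y[1],y[0]); e=(yaw-a+np.pi/2)%np.pi-np.pi/2
    return d.round(1), round(-e,3)
def masks(im):
    h=cv2.cvtColor(im,cv2.COLOR_RGB2HSV); return h
def blobs(m,amin=60):
    m=cv2.morphologyEx(m.astype(np.uint8)*255,cv2.MORPH_OPEN,np.ones((2,2)))
    cs,_=cv2.findContours(m,cv2.RETR_EXTERNAL,cv2.CHAIN_APPROX_NONE); return [c[:,0,:] for c in cs if cv2.contourArea(c)>amin]
E
python3 - <<'E'
from h import *
im=cv2.imread("pics/top0.png")[:,:,::-1].copy(); h=masks(im)
for uv in [(186,230),(347,228),(264,190),(250,190),(268,145),(188,238),(346,236)]: print(uv,h[uv[1],uv[0]],im[uv[1],uv[0]])
def rect(pts,z):
    P=np.array([onto("top",p,z)[:2] for p in pts],np.float32); r=cv2.minAreaRect(P); return np.round(r[0],1),np.round(r[1],1),round(r[2],1)
m=(h[...,0]>95)&(h[...,0]<110)&(h[...,1]>140)&(h[...,2]>130)
for c in blobs(m): print("sleeve",c.mean(0),rect(c,40))
m=(h[...,0]>=105)&(h[...,0]<125)&(h[...,1]>150)&(h[...,2]<130)
for c in blobs(m): print("gauge",c.mean(0),rect(c,12))
m=((h[...,0]<6)|(h[...,0]>175))&(h[...,1]>180)
for c in blobs(m,300): print("red",c.mean(0),rect(c,32))
cr=lambda x,y,w,k:cv2.resize(im[y-w:y+w,x-w:x+w],None,fx=k,fy=k,interpolation=cv2.INTER_CUBIC)
s=cv2.imread("pics/scene0.png")[:,:,::-1]
top=np.hstack([cr(186,230,20,10)[:,:,::-1],cr(347,228,20,10)[:,:,::-1]])
g=lambda x,y:cv2.resize(s[y-20:y+20,x-20:x+20],None,fx=10,fy=10)[:,:,::-1]
cv2.imwrite("pics/crop0.png",cv2.resize(np.vstack([np.hstack([top]),np.hstack([g(316,208),g(238,158)])]),(600,600)))
E
```

```text
(186, 230) [101 141 155] [ 69 123 155]
(347, 228) [ 99 114 165] [ 91 144 165]
(264, 190) [107 182  94] [27 55 94]
(250, 190) [128   8 133] [130 129 133]
(268, 145) [108 185  84] [23 48 84]
(188, 238) [101 140 155] [ 70 124 155]
(346, 236) [ 99 117 164] [ 89 142 164]
sleeve [361.625   107.46875] (array([ 707.7, -225.1]), array([25.9, 26.8]), 44.4)
gauge [277.47727273 185.        ] (array([534.5, -31.7]), array([  8. , 100.3]), 79.7)
gauge [247.97701149 180.24137931] (array([546.3,  35.1]), array([  9.6, 100.5]), 79.4)
gauge [264.38764045 173.07865169] (array([556.8,  -0.7]), array([ 57.3, 160.1]), 79.8)
gauge [506.2972973 156.5045045] (array([ 594. , -570.6]), array([118.4,  33.9]), 11.1)
red [118.37344398 190.44813278] (array([523.8, 329.6]), array([135.1, 146.7]), 83.8)
```

View pics/crop0.png

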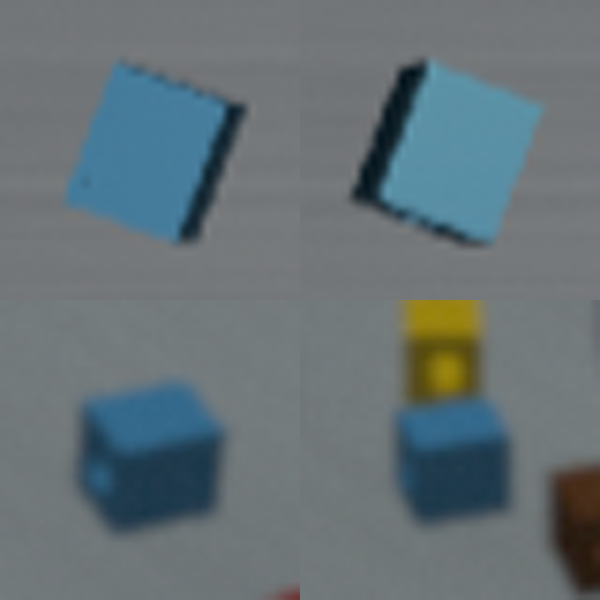

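The crop confirms both are light-blue sleeves. The long (bore) axis runs up-right in both, and one bore is visible in the scene crop at about (316,208). I'll get their rectangles and the move to sleeve A, the left one.

```bash
python3 - <<'E'
from h import *
im=cv2.imread("pics/top0.png")[:,:,::-1].copy(); h=masks(im)
m=(h[...,0]>93)&(h[...,0]<108)&(h[...,1]>90)&(h[...,2]>135)
T=pose()
for c in blobs(m):
    P=np.array([onto("top",p,40)[:2] for p in c],np.float32); r=cv2.minAreaRect(P); b=cv2.boxPoints(r)
    e=[b[1]-b[0],b[2]-b[1]]; e=max(e,key=np.linalg.norm); a=np.arctan(e[1]/e[0])
    print(c.mean(0),np.round(r[0],1),np.round(r[1],1),"axis deg",np.degrees(a).round(1), togo([*r[0],150],a+np.pi/2,T))
for p in ((203,132),(276,257),(334,171)): print(onto("top",p,12).round())
m=(h[...,2]<140)&(h[...,1]<60); 
E
```

```text
[185.90322581 231.        ] [429.7 175. ] [34.8 42.9] axis deg -20.4 (array([-380.5, -259.1,   67.9]), np.float64(0.133))
[348.91935484 228.96774194] [ 431.2 -187. ] [35.  42.7] axis deg -22.4 (array([-461.8, -611.9,   68.3]), np.float64(0.168))
[661. 141.  12.]
[369. -26.  12.]
[ 566. -164.   12.]
```

```bash
python3 -m jog '[[-0.038,-0.026,0,0,0,0,0.085],[-0.038,-0.026,0,0,0,0,0.085],[-0.038,-0.026,0,0,0,0,0.085],[-0.038,-0.026,0,0,0,0,0.085],[-0.038,-0.026,0,0,0,0,0.085]]' 20
python3 -m jog '[[-0.038,-0.026,0.005,0,0,0,0.085],[-0.038,-0.026,0.010,0,0,0,0.085],[-0.038,-0.026,0.015,0,0,0,0.085],[-0.038,-0.026,0.015,0,0,0,0.085],[-0.038,-0.026,0.010,0,0,0.133,0.085]]'
python3 -m jog '[[0,0,0,0,0,0,0.07],[0,0,0,0,0,0,0.07]]'
cat >> h.py <<'E'
def sleeve(z,T,im):
    h=masks(im); m=(h[...,0]>93)&(h[...,0]<108)&(h[...,1]>90)&(h[...,2]>135)
    for c in blobs(m,150):
        P=np.array([onto("wrist",p,z,T)[:2] for p in c],np.float32); r=cv2.minAreaRect(P); b=cv2.boxPoints(r)
        e=max([b[1]-b[0],b[2]-b[1]],key=np.linalg.norm); a=np.arctan(e[1]/e[0])
        print(c.mean(0).round(),np.round(r[0],1),np.round(r[1],1),"deg",np.degrees(a).round(1),len(c))
E
python3 - <<'E'
from h import *
T=pose(); im=eyes.capture("wrist"); cv2.imwrite("pics/w1.png",im[:,:,::-1]); print(T.round(3)); sleeve(40,T,im)
E
```

```text
time_s: 0.6
eef_pos: [273.4, 341.7, 218.1]
ee_rot: [-0.0, 0.111, 0.994, -0.0]
force: [0.5, -0.3, 1.2]
grip_width: 0.992
grip_force: 0.0
time_s: 1.1
eef_pos: [429.8, 172.8, 162.2]
ee_rot: [-0.001, 0.178, 0.984, -0.0]
force: [-0.5, 1.0, 0.1]
grip_width: 0.996
grip_force: 0.0
time_s: 1.3
eef_pos: [429.1, 174.0, 162.7]
ee_rot: [-0.001, 0.178, 0.984, -0.0]
force: [-0.2, -0.8, -0.3]
grip_width: 0.815
grip_force: 0.0
[[-9.37000e-01  3.49000e-01 -1.00000e-03  4.29148e+02]
 [ 3.49000e-01  9.37000e-01  0.00000e+00  1.73968e+02]
 [ 1.00000e-03 -0.00000e+00 -1.00000e+00  1.62732e+02]
 [ 0.00000e+00  0.00000e+00  0.00000e+00  1.00000e+00]]
[ 22. 268.] [ 436.4 -184.9] [35.8 44.7] deg -21.8 81
[261. 179.] [434.4 178.1] [35.4 43.1] deg -20.5 157
```

View pics/w1.png

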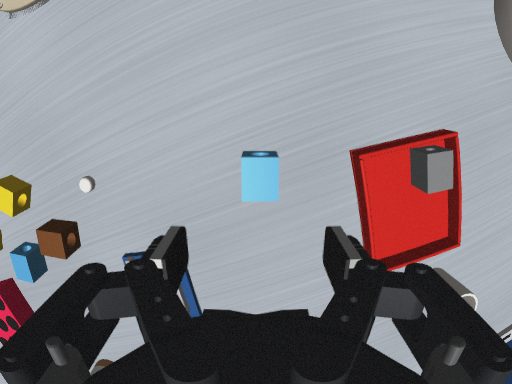

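The wrist view shows sleeve A at (261,179), bore facing up the image, the grey reject in the tray at (432,168), and sleeve B far left at (28,262). The 35×43 mm size matches. I'll grasp A 8 mm towards its tail, then lift it and go look at the gauge.

```bash
python3 -m jog '[[0.0045,0.0057,0.035,0,0,0,0.06],[0,0,0.042,0,0,0,0.06],[0,0,0.042,0,0,0,0.06],[0,0,0.0177,0,0,0,0.06],[0,0,0,0,0,0,0.06]]' 20
python3 -m jog '[[0,0,0,0,0,0,0.02],[0,0,0,0,0,0,0.02],[0,0,0,0,0,0,0.02],[0,0,0,0,0,0,0.02],[0,0,0,0,0,0,0.02]]' 25
python3 -m jog '[[0,0,0,0,0,0,0.02],[0,0,0,0,0,0,0.02]]'
```

```text
time_s: 1.85
eef_pos: [424.9, 182.2, 24.9]
ee_rot: [-0.002, 0.176, 0.984, -0.001]
force: [0.0, 0.1, 0.0]
grip_width: 0.706
grip_force: 0.0
time_s: 2.35
eef_pos: [427.2, 181.5, 27.1]
ee_rot: [0.0, 0.177, 0.984, 0.0]
force: [-1.3, 0.5, 4.4]
grip_width: 0.234
grip_force: 2.3
time_s: 2.55
eef_pos: [427.3, 181.5, 27.1]
ee_rot: [0.0, 0.177, 0.984, 0.0]
force: [-1.7, -0.2, 6.3]
grip_width: 0.236
grip_force: 3.2
```

```bash
python3 - <<'E'
from h import *
T=pose(); im=eyes.capture("wrist"); cv2.imwrite("pics/w2.png",im[:,:,::-1]); sleeve(40,T,im)
E
```

```text
[252. 240.] [434.3 177.1] [35.8 44.4] deg -20.3 295
[253. 199.] [408.  187.8] [14.8  5.9] deg 69.6 66
```

View pics/w2.png

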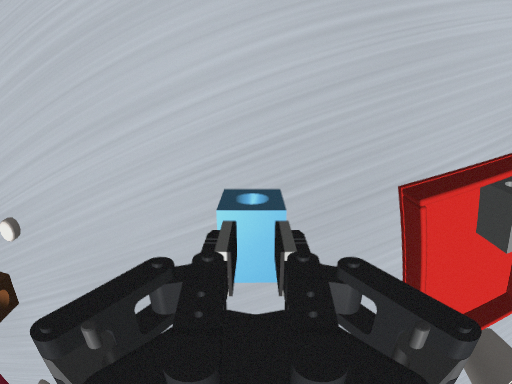

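```bash
python3 - <<'E'
from h import *
T=pose(); print(T[:3,3].round(1), sense()["grip_width"], sense()["force"].round(1))
Ti=np.linalg.inv(T)
def hit(uv,x):
    o,v=ray("wrist",uv,T); o=(Ti@[*o,1])[:3]; v=Ti[:3,:3]@v; return (o+v*(x-o[0])/v[0]).round(1)
for uv in [(237,222),(275,222),(230,295),(283,292),(217,222),(295,222)]: print(uv,[hit(uv,x) for x in (11,0,-11)])
for p in [(11,10,11),(11,18,11),(-11,10,-8),(11,10,-8),(11,18,-8),(22,18,-13),(22,-18,-13),(-22,18,-13)]: print(p,proj("wrist",(T@[*p,1])[:3],T).round())
E
```

```text
[427.2 181.5  27.1] 0.23494285000349477 [-1.   0.5  7.3]
(237, 222) [array([ 11. ,  -8.9, -20.4]), array([  0. , -10.7,   6.5]), array([-11. , -12.4,  33.3])]
(275, 222) [array([ 11. ,   9.9, -20.4]), array([ 0. , 11.8,  6.5]), array([-11. ,  13.8,  33.3])]
(230, 295) [array([ 11. ,  -7.7, -80.9]), array([  0. ,  -9.3, -66. ]), array([-11. , -10.8, -51. ])]
(283, 292) [array([ 11. ,   8.8, -79.3]), array([  0. ,  10.6, -64.1]), array([-11. ,  12.3, -48.8])]
(217, 222) [array([ 11. , -18.9, -20.6]), array([  0. , -22.6,   6.2]), array([-11. , -26.3,  33. ])]
(295, 222) [array([ 11. ,  19.9, -20.6]), array([ 0. , 23.8,  6.2]), array([-11. ,  27.7,  33. ])]
(11, 10, 11) [272. 202.]
(11, 18, 11) [285. 202.]
(-11, 10, -8) [273. 250.]
(11, 10, -8) [274. 213.]
(11, 18, -8) [289. 213.]
(22, 18, -13) [290. 196.]
(22, -18, -13) [220. 196.]
(-22, 18, -13) [287. 271.]
```

The picture shows the pads at (237,222) and (275,222), resting on the top face of the sleeve rather than beside it. They closed to 20 mm with about 7 N upward, so the tips are at roughly z 40, well behind where the stated figures put them. I'll open, go 15 mm lower while watching the force, and close again.

```bash
python3 -m jog '[[0,0,0,0,0,0,0.06],[0,0,0,0,0,0,0.06],[0,0,0,0,0,0,0.06],[0,0,0.008,0,0,0,0.06],[0,0,0.007,0,0,0,0.06]]' 25
python3 -m jog '[[0,0,0,0,0,0,0.02],[0,0,0,0,0,0,0.02],[0,0,0,0,0,0,0.02],[0,0,0,0,0,0,0.02],[0,0,0,0,0,0,0.02]]' 25
python3 - <<'E'
from h import *
T=pose(); im=eyes.capture("wrist"); cv2.imwrite("pics/w3.png",im[150:384,100:412,::-1]); sleeve(40,T,im)
E
```

```text
time_s: 3.1
eef_pos: [426.8, 181.4, 10.8]
ee_rot: [-0.0, 0.177, 0.984, -0.0]
force: [0.4, -0.6, 0.3]
grip_width: 0.706
grip_force: 0.0
time_s: 3.6
eef_pos: [427.0, 181.4, 11.6]
ee_rot: [0.0, 0.177, 0.984, 0.0]
force: [0.2, 0.1, -0.5]
grip_width: 0.415
grip_force: 25.4
[256. 261.] [435.6 178.9] [36.5 44.5] deg -20.5 295
[257. 210.] [408.4 189.6] [14.3  5.9] deg 69.6 72
```

Gripped at 35.4 mm with 25 N. I'll lift and carry it beyond the gauge so the wrist camera can see the channel.

```bash
python3 -m jog '[[0,0,-0.045,0,0,0,0.02],[0,0,-0.045,0,0,0,0.02],[0,0,-0.045,0,0,0,0.02],[-0.036,-0.016,0,0,0,0,0.02],[-0.036,-0.016,0,0,0,0,0.02]]'
python3 -m jog '[[-0.036,-0.016,0,0,0,0,0.02],[-0.036,-0.016,0,0,0,0,0.02],[-0.036,-0.016,0,0,0,0,0.02],[-0.036,-0.016,0,0,0,0,0.02],[-0.036,-0.016,0,0,0,0,0.02]]'
python3 -m jog '[[0,0,0,0,0,-0.092,0.02],[0,0,0,0,0,-0.091,0.02],[0,0,0,0,0,0,0.02],[0,0,0,0,0,0,0.02]]'
python3 - <<'E'
from h import *
T=pose(); im=eyes.capture("wrist"); cv2.imwrite("pics/w4.png",im[:,:,::-1]); np.save("w4.npy",T); print(T.round(3))
E
```

```text
time_s: 4.15
eef_pos: [484.3, 126.1, 148.2]
ee_rot: [0.002, 0.176, 0.984, 0.0]
force: [-0.6, 0.4, -1.0]
grip_width: 0.417
grip_force: 25.8
time_s: 4.65
eef_pos: [625.0, -12.6, 146.4]
ee_rot: [-0.0, 0.177, 0.984, 0.0]
force: [0.6, 0.2, -0.3]
grip_width: 0.415
grip_force: 25.8
time_s: 5.05
eef_pos: [624.0, -11.2, 146.5]
ee_rot: [-0.0, 0.087, 0.996, 0.0]
force: [0.4, 0.1, -1.1]
grip_width: 0.417
grip_force: 25.8
[[-9.85000e-01  1.74000e-01 -0.00000e+00  6.24025e+02]
 [ 1.74000e-01  9.85000e-01  0.00000e+00 -1.12280e+01]
 [ 0.00000e+00  0.00000e+00 -1.00000e+00  1.46451e+02]
 [ 0.00000e+00  0.00000e+00  0.00000e+00  1.00000e+00]]
```

View pics/w4.png

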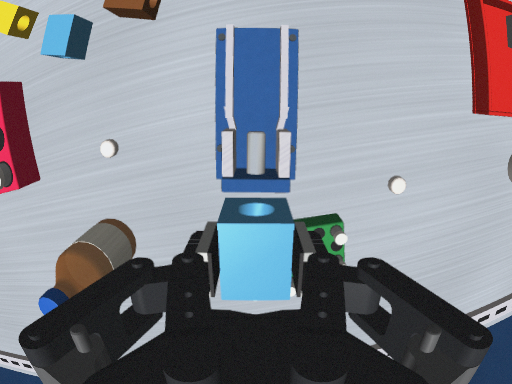

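The channel shows at u 230–285, v 28–130, with the nest walls at (228,155) and (284,155), the pin at (257,150) and the end plate at v 185. I'll fit the base edges, near edge and pin.

```bash
python3 - <<'E'
from h import *
T=np.load("w4.npy"); im=cv2.imread("pics/w4.png")[:,:,::-1]; h=masks(im.copy())
b=(h[...,0]>100)&(h[...,0]<120)&(h[...,1]>150)
L,Rr=[],[]; gl,gr=[],[]
for v in range(36,175,3):
    x=np.where(b[v,205:310])[0]+205
    L.append(onto("wrist",(x[0]-.5,v),12,T)[:2]); Rr.append(onto("wrist",(x[-1]+.5,v),12,T)[:2])
    if v<100:
        mid=x[(x>225)&(x<290)]; 
        w=x[np.where(np.diff(x)>1)[0]]; w2=x[np.where(np.diff(x)>1)[0]+1]
        if v%9==0: print(v,list(zip(w,w2)))
def fit(P):
    P=np.array(P,np.float32); vx,vy,x0,y0=cv2.fitLine(P,cv2.DIST_HUBER,0,.01,.01).ravel(); a=np.arctan(vy/vx); return a,np.array([x0,y0])
aL,pL=fit(L); aR,pR=fit(Rr); print("axis",np.degrees([aL,aR]))
a=(aL+aR)/2; u=np.array([np.cos(a),np.sin(a)]); n=np.array([-u[1],u[0]])
yc=((pL@n)+(pR@n))/2; print("width",(pL-pR)@n,"yc",yc)
# near end of base
E_=[]
for uu in range(222,295,6):
    v=np.where(b[10:60,uu])[0]
    if len(v): E_.append(onto("wrist",(uu,v[0]+9.5),12,T)[:2]@u)
x0=np.median(E_)+76; print("near end",np.median(E_),np.std(E_)); O=x0*u+yc*n; print("origin",O)
for nm,uv,z in [("pin",(257,133),32),("nestL",(222,132),52),("nestR",(291,132),52),("guideLi",(234,60),24),("guideRi",(281,60),24),("guideLo",(226,60),24),("guideRo",(289,60),24)]:
    p=onto("wrist",uv,z,T)[:2]-O; print(nm,(p@u).round(1),(p@n).round(1))
np.save("gauge.npy",[*O,a])
cv2.imwrite("pics/g4.png",cv2.resize(im[20:200,195:320,::-1],None,fx=3,fy=3))
# sleeve pose in grip now
sleeve(T[2,3]+29,T,im.copy())
E
```

```text
36 [(np.int64(217), np.int64(235)), (np.int64(278), np.int64(297))]
45 [(np.int64(224), np.int64(235)), (np.int64(278), np.int64(289))]
54 [(np.int64(224), np.int64(235)), (np.int64(279), np.int64(289))]
63 [(np.int64(224), np.int64(234)), (np.int64(278), np.int64(289))]
72 [(np.int64(224), np.int64(234)), (np.int64(278), np.int64(289))]
81 [(np.int64(224), np.int64(234)), (np.int64(278), np.int64(289))]
90 [(np.int64(224), np.int64(234)), (np.int64(278), np.int64(289))]
99 [(np.int64(223), np.int64(234)), (np.int64(278), np.int64(289))]
axis [-10.593773 -10.82365 ]
width -78.801125 yc 104.984566
near end 469.99070298077083 7.581783094609675
origin [555.989836     1.70239259]
pin 26.7 1.2
nestL 24.2 -28.6
nestR 23.5 29.8
guideLi -41.5 -20.8
guideRi -42.1 22.6
guideLo -41.6 -28.3
guideRo -42.4 30.0
[256. 261.] [632.6 -12. ] [36.4 44.3] deg -10.1 295
[257. 210.] [604.3  -6.6] [15.1  6.3] deg 79.9 74
[58. 36.] [499.1 -89.4] [17.6 22.3] deg -23.1 129
```

View pics/g4.png

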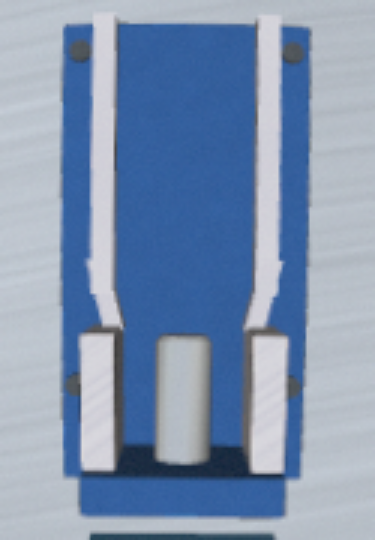

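Pin, nest and guides fall at the stated gauge coordinates once I apply a 0.9 mm lateral and a −0.7 mm axial correction. Next is the shift to lay the sleeve at gauge x = −25.

```bash
cat >> h.py <<'E'
def gauge():
    x,y,a=np.load("gauge.npy"); u=np.array([np.cos(a),np.sin(a)]); n=np.array([-u[1],u[0]]); return np.array([x,y])+.9*n-.7*u,u,n,a
def ing(p): O,u,n,a=gauge(); d=np.array(p)[:2]-O; return np.round([d@u,d@n],1)
def gpt(x,y=0): O,u,n,a=gauge(); return O+x*u+y*n
E
python3 - <<'E'
from h import *
O,u,n,a=gauge(); T=pose(); s=np.array([632.6,-12.0]); print(O,np.degrees(a)); 
d=gpt(-25)-s; print(togo([T[0,3]+d[0],T[1,3]+d[1],T[2,3]],a+np.pi/2,T), "tcp-sleeve",(T[:2,3]-s)@u,(T[:2,3]-s)@n)
E
```

```text
[555.46926123   2.71678991] -10.708712090204491
(array([103.5,   1.4,  -0. ]), np.float64(0.012)) tcp-sleeve -8.544900920853422 -0.7957243478134145
```

```bash
python3 -m jog '[[0.04,0.001,0,0,0,0.012,0.02],[0.04,0,0,0,0,0,0.02],[0.0235,0,0,0,0,0,0.02],[0,0,0.045,0,0,0,0.02],[0,0,0.045,0,0,0,0.02]]'
python3 -m jog '[[0,0,0.018,0,0,0,0.02],[0,0,0.008,0,0,0,0.02],[0,0,0.003,0,0,0,0.02],[0,0,0,0,0,0,0.02]]'
python3 -m jog '[[0,0,0.002,0,0,0,0.02],[0,0,0.0015,0,0,0,0.02],[0,0,0,0,0,0,0.02]]'
python3 - <<'E'
from h import *
T=pose(); im=eyes.capture("wrist"); cv2.imwrite("pics/w5.png",im[100:384,120:400,::-1]); sleeve(52,T,im); print(ing(T[:2,3]))
E
```

```text
time_s: 5.6
eef_pos: [522.9, 8.3, 57.0]
ee_rot: [0.002, 0.093, 0.996, -0.0]
force: [0.7, -0.0, -1.0]
grip_width: 0.418
grip_force: 25.8
time_s: 6.0
eef_pos: [523.0, 8.1, 28.3]
ee_rot: [0.001, 0.092, 0.996, -0.0]
force: [-0.3, -0.6, -0.1]
grip_width: 0.415
grip_force: 25.7
time_s: 6.3
eef_pos: [522.6, 8.1, 24.3]
ee_rot: [0.0, 0.092, 0.996, -0.0]
force: [-0.6, -0.5, -0.6]
grip_width: 0.416
grip_force: 25.7
[256. 261.] [532.5   6.9] [36.5 45.9] deg -10.8 295
[257. 210.] [503.4  12.9] [15.3  6.4] deg 79.4 73
[-33.3  -0.8]
```

View pics/w5.png

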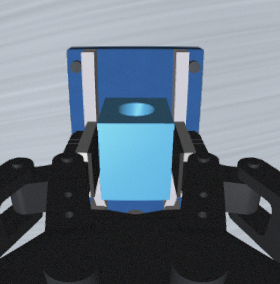

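The sleeve sits between the guides, centred in the channel. I'll release it, rise, go behind it, close, and lower in small steps to push.

```bash
python3 -m jog '[[0,0,0.0005,0,0,0,0.06],[0,0,0,0,0,0,0.06],[0,0,0,0,0,0,0.06],[0,0,-0.04,0,0,0,0.06],[0,0,-0.02,0,0,0,0.06]]'
python3 -m jog '[[0.025,0,0,0,0,0,0],[0.015,-0.0008,0,0,0,0,0],[0,0,0,0,0,0,0],[0,0,0,0,0,0,0],[0,0,0,0,0,0,0]]'
python3 -m jog '[[0,0,0.03,0,0,0,0],[0,0,0.02,0,0,0,0],[0,0,0.007,0,0,0,0],[0,0,0,0,0,0,0]]'
python3 - <<'E'
from h import *
T=pose(); im=eyes.capture("wrist"); cv2.imwrite("pics/w6.png",im[100:384,120:400,::-1]); sleeve(52,T,im); print(ing(T[:2,3]))
E
```

```text
time_s: 6.85
eef_pos: [523.2, 8.0, 85.6]
ee_rot: [0.001, 0.092, 0.996, -0.0]
force: [-0.2, 0.2, -0.3]
grip_width: 0.703
grip_force: 0.0
time_s: 7.35
eef_pos: [483.8, 14.5, 83.5]
ee_rot: [0.0, 0.092, 0.996, -0.0]
force: [-0.5, -0.1, 0.7]
grip_width: -0.002
grip_force: 0.0
time_s: 7.75
eef_pos: [483.0, 14.7, 25.9]
ee_rot: [-0.001, 0.092, 0.996, 0.0]
force: [1.2, 0.4, 0.4]
grip_width: -0.001
grip_force: 0.0
[-73.4  -1.7]
```

View pics/w6.png

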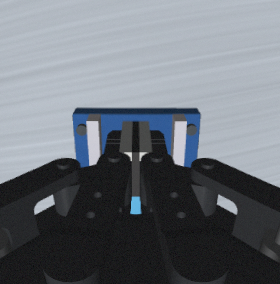

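The closed tips show at full-frame (256,220), again about z 40 and above where the stated figures put them. I'll go lower in small steps while watching the force.

```bash
python3 -m jog '[[0,0.0015,0.003,0,0,0,0],[0,0,0.003,0,0,0,0]]'; python3 -m jog '[[0,0,0.003,0,0,0,0],[0,0,0.003,0,0,0,0]]' | grep -E "pos|force"; python3 -m jog '[[0,0,0.003,0,0,0,0],[0,0,0,0,0,0,0]]'| grep -E "pos|force"
python3 -m jog '[[-0.006,0,0,0,0,0,0],[-0.006,0,0,0,0,0,0],[-0.006,0,0,0,0,0,0],[-0.005,0,0,0,0,0,0],[0,0,0,0,0,0,0]]' | grep -E "pos|force"
python3 -c "
from h import *
print(ing(sense()['eef_pos']))"
```

```text
time_s: 8.0
eef_pos: [483.9, 16.2, 21.1]
ee_rot: [0.001, 0.092, 0.996, -0.0]
force: [0.3, 0.2, -0.3]
grip_width: 0.001
grip_force: 0.0
eef_pos: [483.4, 16.2, 14.5]
force: [-0.4, 0.3, -0.3]
grip_force: 0.0
eef_pos: [483.1, 16.2, 11.1]
force: [-0.6, -0.1, 1.2]
grip_force: 0.0
eef_pos: [506.6, 11.8, 11.5]
force: [-0.5, -0.6, 0.2]
grip_force: 0.0
[-49.7  -0.2]
```

```bash
python3 -m jog '[[-0.006,0,0,0,0,0,0],[-0.006,0,0,0,0,0,0],[-0.006,0,0,0,0,0,0],[-0.004,0,0,0,0,0,0],[0,0,0,0,0,0,0]]' | grep -E "pos|force"
for i in 1; do python3 -m jog '[[-0.002,0,0,0,0,0,0],[0,0,0,0,0,0,0]]' | grep -E "pos|force"; python3 -m jog '[[-0.002,0,0,0,0,0,0],[0,0,0,0,0,0,0]]' | grep -E "pos|force"; done
python3 - <<'E'
from h import *
T=pose(); im=eyes.capture("wrist"); sleeve(52,T,im); print(ing(T[:2,3]))
im=eyes.capture("top"); h=masks(im); m=(h[...,0]>93)&(h[...,0]<108)&(h[...,1]>90)&(h[...,2]>115)
for c in blobs(m,40): print(c.mean(0), c.min(0),c.max(0), ing(onto("top",c.mean(0),52)))
E
```

```text
eef_pos: [528.1, 7.8, 11.5]
force: [-0.5, 0.2, -0.0]
grip_force: 0.0
eef_pos: [529.6, 7.5, 11.5]
force: [-0.1, 0.4, -0.5]
grip_force: 0.0
eef_pos: [531.6, 7.1, 11.5]
force: [-1.0, -0.2, -0.1]
grip_force: 0.1
[-24.3  -0.1]
[348.91935484 229.06451613] [339 218] [359 240] [ -88.1 -206.8]
```

```bash
ok(){ tail -1 f.txt >/dev/null; awk '/^force/{gsub(/[\[\],]/,""); print $0; if($2<-4||$2>4)exit 1}' f.txt; }
python3 -m jog '[[-0.002,0,0,0,0,0,0],[0,0,0,0,0,0,0]]' >f.txt && ok && python3 -m jog '[[-0.002,0,0,0,0,0,0],[0,0,0,0,0,0,0]]' >f.txt && ok && python3 -m jog '[[-0.002,0,0,0,0,0,0],[0,0,0,0,0,0,0]]' >f.txt && ok && python3 -m jog '[[-0.002,0,0,0,0,0,0],[0,0,0,0,0,0,0]]' >f.txt && ok && python3 -m jog '[[-0.002,0,0,0,0,0,0],[0,0,0,0,0,0,0]]' >f.txt && ok
python3 -c "
from h import *
print(ing(sense()['eef_pos']))"
```

```text
force: -0.2 -0.1 -0.6
force: -5.3 1.2 3.4
[-21.3   0. ]
```

```bash
python3 -m jog '[[-0.001,0,0,0,0,0,0],[0,0,0,0,0,0,0],[0,0,0,0,0,0,0]]' | grep -E "pos|^force"
python3 -c "
from h import *
print(ing(sense()['eef_pos']))"
```

```text
eef_pos: [534.6, 6.7, 11.3]
force: [-9.8, 1.3, 7.5]
[-21.3   0. ]
```

It stops dead: a 1 mm command gives no advance, 4.5 N more force, and the TCP where a centre of about x = 13 predicts. That looks like a jam. I'll back off, rise and check the sleeve's position.

```bash
python3 -m jog '[[0.006,0,0,0,0,0,0],[0.004,0,-0.01,0,0,0,0],[0,0,-0.045,0,0,0,0.06],[0,0,-0.035,0,0,0,0.06],[0,0,0,0,0,0,0.06]]' | grep -E "pos|^force"
python3 - <<'E'
from h import *
T=pose(); im=eyes.capture("wrist"); h=masks(im)
m=(h[...,0]>93)&(h[...,0]<108)&(h[...,1]>90)&(h[...,2]>135)
for c in blobs(m,150):
    P=np.array([ing(onto("wrist",p,52,T)) for p in c]); print(c.mean(0),P.min(0),P.max(0))
print(ing(T[:2,3]))
cv2.imwrite("pics/w7.png",im[:,:,::-1])
E
```

```text
eef_pos: [529.0, 7.7, 106.7]
force: [0.2, -1.2, -0.8]
[255.22222222 243.23280423] [ -9.  -18.5] [37.  18.5]
[ 32.6013986 131.8041958] [-107.3 -215.5] [ -60.1 -175.6]
[-26.9  -0. ]
```

Sleeve A spans x −9 to 37, so its centre is about 13.5, exactly the stated jam position: A is the wrong one. I'll grip its tail, draw it back 25 mm and lift.

```bash
python3 -m jog '[[-0.028,0,0.02,0,0,0,0.06],[0,0,0.04,0,0,0,0.06],[0,0,0.0225,0,0,0,0.06],[0,0,0,0,0,0,0.06],[0,0,0,0,0,0,0.02]]' 30| grep -E "pos|force|width"
python3 -m jog '[[0,0,0,0,0,0,0.02],[0,0,0,0,0,0,0.02],[0,0,0,0,0,0,0.02],[0,0,0,0,0,0,0.02]]' 30| grep -E "pos|force|width"
python3 -m jog '[[0.006,0,0,0,0,0,0.02],[0.007,0,0,0,0,0,0.02],[0.007,0,0,0,0,0,0.02],[0.007,0,0,0,0,0,0.02],[0,0,0,0,0,0,0.02]]'| grep -E "pos|force|width"
python3 - <<'E'
from h import *
print(ing(sense()["eef_pos"]))
im=cv2.imread("pics/top0.png")[:,:,::-1].copy(); h=masks(im); m=((h[...,0]<6)|(h[...,0]>175))&(h[...,1]>180)
c=max([c for c in blobs(m,300) if c[:,0].max()<200],key=len); P=np.array([onto("top",p,32)[:2] for p in c],np.float32); r=cv2.minAreaRect(P); print(r,cv2.boxPoints(r).round())
for p in (97,206),(104,206),(111,206),(104,197),(104,215): print(p,h[p[1],p[0]],onto("top",p,45).round())
g=(h[...,1]<80)&(h[...,2]<110); g[:190]=0; g[:,:90]=0; g[:,150:]=0
for c in blobs(g,30): print("grey",c.min(0),c.max(0),onto("top",c.min(0),45).round(),onto("top",c.max(0),45).round())
E
```

```text
eef_pos: [554.1, 3.0, 19.2]
force: [0.1, 0.2, 0.4]
grip_width: 0.548
grip_force: 0.0
eef_pos: [554.7, 2.9, 20.4]
force: [-1.5, 0.0, 6.9]
grip_width: 0.415
grip_force: 31.7
eef_pos: [528.1, 7.8, 20.3]
force: [-1.0, -0.9, 7.6]
grip_width: 0.408
grip_force: 32.0
[-27.9  -0.1]
((523.75927734375, 329.5548400878906), (135.1223907470703, 146.68209838867188), 83.82966613769531) [[444. 270.]
 [589. 255.]
 [604. 389.]
 [458. 405.]]
(97, 206) [15  6 90] [487. 372.  45.]
(104, 206) [30  8 91] [486. 357.  45.]
(111, 206) [ 0  8 34] [486. 341.  45.]
(104, 197) [30  6 91] [507. 357.  45.]
(104, 215) [  2 118 117] [466. 356.  45.]
grey [ 92 195] [116 216] [511. 384.  45.] [464. 329.  45.]
```

It drew back freely. I'll lift and carry it to the +x half of the tray, which is centred at (524,330) with the reject at about (488,357). The target is (559,321).

```bash
python3 -m jog '[[0,0,-0.03,0,0,0,0.02],[0,0,-0.045,0,0,0,0.02],[0,0,-0.03,0,0,0,0.02],[0.005,0.039,0,0,0,0,0.02],[0.005,0.039,0,0,0,0,0.02]]'| grep -E "pos|force|width"
python3 -m jog '[[0.005,0.039,0,0,0,0,0.02],[0.005,0.039,0,0,0,0,0.02],[0.005,0.039,0,0,0,0,0.02],[0.005,0.039,0,0,0,0,0.02],[0.005,0.039,0,0,0,0,0.02]]'| grep -E "pos|force|width"
python3 -m jog '[[0.005,0.039,0,0,0,-0.041,0.02],[0,0,0,0,0,-0.041,0.02],[0,0,0,0,0,0,0.02],[0,0,0,0,0,0,0.02]]'| grep -E "pos|force|width"
python3 - <<'E'
from h import *
T=pose(); im=eyes.capture("wrist"); cv2.imwrite("pics/w8.png",im[:,:,::-1]); np.save("w8.npy",T)
sleeve(T[2,3]+20,T,im); h=masks(im)
m=((h[...,0]<6)|(h[...,0]>175))&(h[...,1]>150)&(h[...,2]>60)
for c in blobs(m,300): P=np.array([onto("wrist",p,32,T)[:2] for p in c],np.float32); print("red",P.min(0),P.max(0))
g=(h[...,1]<80)&(h[...,2]<130)
for c in blobs(g,150):
    P=np.array([onto("wrist",p,45,T)[:2] for p in c],np.float32); print("grey",c.mean(0),P.min(0),P.max(0),len(c))
E
```

```text
eef_pos: [532.1, 86.9, 125.1]
force: [0.3, 0.5, -0.7]
grip_width: 0.412
grip_force: 30.9
eef_pos: [542.7, 284.3, 124.0]
force: [-0.1, -0.1, -0.5]
grip_width: 0.414
grip_force: 30.9
eef_pos: [545.3, 321.4, 123.9]
force: [-0.2, -0.4, 0.5]
grip_width: 0.416
grip_force: 30.9
[256. 272.] [566.5 320. ] [39.8 48.8] deg -6.5 292
[257. 220.] [533.6 323.9] [16.4  7.5] deg 84.0 78
red [447.79764 266.1554 ] [608.44214 408.5056 ]
grey [228.37508797 321.60591133] [ 571.75323 -209.40456] [930.93884 661.8302 ] 1421
grey [507.23529412 220.10294118] [594.41614 591.24194] [638.4113  621.56616] 68
grey [482.01530612 213.74489796] [558.60516 531.7262 ] [656.38184 603.756  ] 196
grey [ 15.91530945 219.07166124] [485.35892     7.0106225] [626.5394   84.05597] 307Traceback (most recent call last):
  File "<stdin>", line 8, in <module>
  File "h.py", line 13, in onto
    o,v=ray(n,uv,T); return (o+v*(z-o[2])/v[2])
        ~~~^^^^^^^^
  File "h.py", line 7, in ray
    c=eyes.calibration(n); d=np.array([(uv[0]-c["cx"])/c["fx"],(uv[1]-c["cy"])/c["fy"]])
ValueError: time passes only in moves, steps and waits
```

View pics/w8.png

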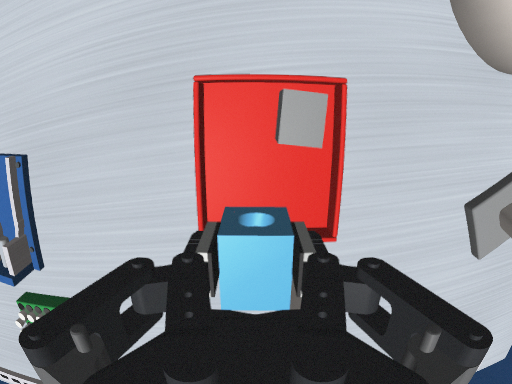

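The held sleeve hangs over the tray's +x end. The tray corners are at (195,77), (346,80) and about (337,240), and the grey reject at (303,118) is well clear. I'll compute the placing numerically.

```bash
sed -i 's/^def ray/from functools import lru_cache\n_c=lru_cache(None)(eyes.calibration)\ndef ray/; s/c=eyes.calibration(n)/c=_c(n)/' h.py; python3 - <<'E'
from h import *
T=np.load("w8.npy"); im=cv2.imread("pics/w8.png")[:,:,::-1].copy()
sleeve(T[2,3]+31.7,T,im)
for uv,z in [((195,77),32),((346,80),32),((337,240),32),((200,230),32),((283,89),45),((328,95),45),((322,148),45),((278,142),45)]: print(uv,onto("wrist",uv,z,T).round(1))
E
```

```text
[256. 272.] [559.  320.7] [36.4 44.7] deg -6.5 292
[257. 220.] [528.9 324.3] [15.   6.8] deg 84.0 78
(195, 77) [447.8 281.3  32. ]
(346, 80) [462.  407.6  32. ]
(337, 240) [607.5 393.1  32. ]
(200, 230) [583.1 266.4  32. ]
(283, 89) [467.1 351.6  45. ]
(328, 95) [474.4 387.2  45. ]
(322, 148) [516.9 379.   45. ]
(278, 142) [508.8 343.6  45. ]
```

```bash
python3 -m jog '[[-0.003,0.012,0.03,0,0,0,0.02],[0,0,0.04,0,0,0,0.02],[0,0,0.025,0,0,0,0.02],[0,0,0.011,0,0,0,0.02],[0,0,0,0,0,0,0.02]]'| grep -E "pos|force|width"
python3 -m jog '[[0,0,0.002,0,0,0,0.02],[0,0,0.0015,0,0,0,0.02],[0,0,0,0,0,0,0.02]]'| grep -E "pos|force|width"
```

```text
eef_pos: [549.5, 332.8, 17.2]
force: [-0.2, 0.3, -0.6]
grip_width: 0.416
grip_force: 30.9
eef_pos: [550.2, 333.7, 15.5]
force: [0.2, 0.1, -0.4]
grip_width: 0.413
grip_force: 30.9
```

```bash
python3 -m jog '[[0,0,0.0015,0,0,0,0.055],[0,0,0,0,0,0,0.055],[0,0,0,0,0,0,0.055],[0,0,-0.03,0,0,0,0.055],[0,0,-0.045,0,0,0,0.06]]'| grep -E "pos|^force|width"
python3 -m jog '[[0,0,-0.045,0,0,0,0.06],[0.0055,-0.0438,-0.01,0,0,0,0.06],[0.0055,-0.0438,0,0,0,0,0.06],[0.0055,-0.0438,0,0,0,0,0.06],[0.0055,-0.0438,0,0,0,0,0.06]]'| grep -E "pos|^force"
python3 -m jog '[[0.0055,-0.0438,0,0,0,0,0.06],[0.0055,-0.0438,0,0,0,0,0.06],[0.0055,-0.0438,0,0,0,0,0.06],[0.0055,-0.0438,0,0,0,0,0.06],[0.0055,-0.0438,0,0,0,0,0.06]]'| grep -E "pos|^force"
python3 -m jog '[[0.0055,-0.0438,0,0,0,0,0.06],[0.0055,-0.0438,0,0,0,0,0.06],[0.0055,-0.0438,0,0,0,0.14,0.06],[0,0,0,0,0,0.14,0.06],[0,0,0,0,0,0,0.06]]'| grep -E "pos|^force"
python3 -m jog '[[0,0,0,0,0,0,0.06]]' >/dev/null
python3 - <<'E'
from h import *
T=pose(); im=eyes.capture("wrist"); cv2.imwrite("pics/w9.png",im[:,:,::-1]); print(T[:3,3].round(1)); sleeve(40,T,im)
im=eyes.capture("top"); cv2.imwrite("pics/t9.png",im[:,:,::-1]); h=masks(im); m=(h[...,0]>93)&(h[...,0]<108)&(h[...,1]>90)&(h[...,2]>115)
for c in blobs(m,40): print(c.mean(0), c.min(0),c.max(0), onto("top",c.mean(0),45).round())
E
```

```text
eef_pos: [548.4, 333.0, 86.5]
force: [0.9, -0.5, 0.3]
grip_width: 0.704
eef_pos: [509.3, 160.1, 143.3]
force: [0.8, 0.3, 0.7]
eef_pos: [459.5, -55.0, 143.4]
force: [1.4, -0.2, -0.1]
eef_pos: [429.9, -183.3, 143.1]
force: [0.3, 0.3, -0.4]
[ 430.2 -182.   143.1]
[255. 187.] [ 435.6 -184.3] [35.9 43.5] deg -21.7 168
[344.17647059 232.11764706] [339 226] [350 238] [ 424. -175.   45.]
[116.87301587 173.73015873] [109 164] [125 184] [559. 330.  45.]
```

Sleeve A reads at about (559,330), inside the tray. Sleeve B is at (435.6,−184.3), yaw −21.7°, and its size matches. I'll grasp it at the depth that worked for A.

```bash
python3 -m jog '[[0.002,0,0.035,0,0,0,0.06],[0,0,0.045,0,0,0,0.06],[0,0,0.035,0,0,0,0.06],[0,0,0.0165,0,0,0,0.06],[0,0,0,0,0,0,0.06]]' 25| grep -E "pos|^force|width"
python3 -m jog '[[0,0,0,0,0,0,0.02],[0,0,0,0,0,0,0.02],[0,0,0,0,0,0,0.02],[0,0,0,0,0,0,0.02],[0,0,0,0,0,0,0.02]]' 25| grep -E "pos|force|width"
```

```text
eef_pos: [427.5, -180.3, 9.7]
force: [-0.3, -0.9, 0.2]
grip_width: 0.704
eef_pos: [429.1, -182.0, 12.8]
force: [0.3, 1.9, 7.9]
grip_width: 0.417
grip_force: 26.5
```

```bash
python3 -m jog '[[0,0,-0.03,0,0,0,0.02],[0,0,-0.045,0,0,0,0.02],[0,0,-0.045,0,0,0,0.02],[-0.0032,0.0424,0,0,0,0,0.02],[-0.0032,0.0424,0,0,0,0,0.02]]'| grep -E "pos|force|width"
python3 -m jog '[[-0.0032,0.0424,0,0,0,0,0.02],[-0.0032,0.0424,0,0,0,0,0.02],[-0.0032,0.0424,0,0,0,-0.096,0.02],[0,0,0,0,0,-0.096,0.02],[0,0,0,0,0,0,0.02]]'| grep -E "pos|force|width"
python3 -m jog '[[0,0,0,0,0,0,0.02]]' >/dev/null
python3 - <<'E'
from h import *
T=pose(); im=eyes.capture("wrist"); cv2.imwrite("pics/w10.png",im[:,:,::-1])
O,u,n,a=gauge(); print(T[:3,3].round(1),ing(T[:2,3]),togo([*gpt(-33.5),T[2,3]],a+np.pi/2,T)); sleeve(T[2,3]+28,T,im)
for g in [(532.5,6.9)]: print(ing(g))
E
```

```text
eef_pos: [466.8, -105.3, 133.5]
force: [0.6, -0.9, -0.6]
grip_width: 0.41
grip_force: 25.6
eef_pos: [522.4, 9.9, 131.8]
force: [-0.3, -0.7, -1.5]
grip_width: 0.413
grip_force: 25.6
[522.2   8.6 131.8] [-33.8  -0.4] (array([-0.3,  0.4,  0. ]), np.float64(-0.007))
[256. 256.] [529.3   7.9] [36.3 45.6] deg -11.3 296
[257. 206.] [500.8  14.2] [14.7  5.8] deg 78.9 72
[-23.3  -0.2]
```

```bash
python3 -m jog '[[0,0,0.045,0,0,-0.007,0.02],[0,0,0.04,0,0,0,0.02],[0,0,0.016,0,0,0,0.02],[0,0,0.004,0,0,0,0.02],[0,0,0,0,0,0,0.02]]'| grep -E "pos|^force|width"
python3 -m jog '[[0,0,0.0015,0,0,0,0.02],[0,0,0.0015,0,0,0,0.02],[0,0,0,0,0,0,0.02]]'| grep -E "pos|force|width"
```

```text
eef_pos: [522.5, 8.4, 26.9]
force: [0.9, -0.2, -0.8]
grip_width: 0.416
eef_pos: [523.1, 8.7, 24.8]
force: [-0.9, -0.4, 4.2]
grip_width: 0.415
grip_force: 26.3
```

B is on the channel floor: contact at 24.8, exactly its grip height plus 12. I'll release, go behind, and push as before.

```bash
python3 -m jog '[[0,0,0,0,0,0,0.06],[0,0,0,0,0,0,0.06],[0,0,0,0,0,0,0.06],[0,0,-0.04,0,0,0,0.06],[0,0,-0.02,0,0,0,0.06]]'| grep -E "pos|^force"
python3 -m jog '[[0.025,0,0,0,0,0,0],[0.015,0,0,0,0,0,0],[0,0,0,0,0,0,0],[0,0,0,0,0,0,0],[0,0,0,0,0,0,0]]'| grep -E "pos|^force|width"
python3 -m jog '[[0,0,0.03,0,0,0,0],[0,0,0.03,0,0,0,0],[0,0,0.009,0,0,0,0],[0,0,0.003,0,0,0,0],[0,0,0,0,0,0,0]]'| grep -E "pos|^force"
python3 -c "
from h import *
print(ing(sense()['eef_pos']))"
```

```text
eef_pos: [523.0, 8.9, 85.6]
force: [0.0, 0.5, -0.0]
eef_pos: [483.8, 16.1, 83.5]
force: [-0.6, -0.5, 0.1]
grip_width: -0.001
eef_pos: [483.6, 16.1, 12.0]
force: [0.8, -0.7, 0.4]
[-73.1  -0.2]
```

```bash
python3 -m jog '[[-0.007,0,0,0,0,0,0],[-0.007,0,0,0,0,0,0],[-0.007,0,0,0,0,0,0],[-0.006,0,0,0,0,0,0],[-0.006,0,0,0,0,0,0]]' | grep -E "^force"
python3 -m jog '[[-0.005,0,0,0,0,0,0],[-0.004,0,0,0,0,0,0],[-0.004,0,0,0,0,0,0],[0,0,0,0,0,0,0]]' | grep -E "^force"
ok(){ awk '/^force/{gsub(/[\[\],]/,""); print $0; if($2<-4||$2>4)exit 1}' f.txt; }
python3 -m jog '[[-0.002,0,0,0,0,0,0],[0,0,0,0,0,0,0]]' >f.txt && ok && python3 -m jog '[[-0.002,0,0,0,0,0,0],[0,0,0,0,0,0,0]]' >f.txt && ok && python3 -m jog '[[-0.002,0,0,0,0,0,0],[0,0,0,0,0,0,0]]' >f.txt && ok && python3 -m jog '[[-0.002,0,0,0,0,0,0],[0,0,0,0,0,0,0]]' >f.txt && ok && python3 -m jog '[[-0.002,0,0,0,0,0,0],[0,0,0,0,0,0,0]]' >f.txt && ok
python3 -c "
from h import *
print(ing(sense()['eef_pos']))"
```

```text
force: [-1.9, -0.5, 1.5]
force: [-0.5, 0.3, -0.2]
force: 0.3 -0.1 0.7
force: -0.6 -0.6 -0.5
force: -0.2 -0.7 -0.3
force: 0.4 0.5 0.2
force: 0.4 0.4 -0.4
[-17.5   0. ]
```

It goes past the jam position freely. Continuing until it meets the end plate.

```bash
ok(){ awk '/^force/{gsub(/[\[\],]/,""); print $0; if($2<-4||$2>4)exit 1}' f.txt; }
python3 -m jog '[[-0.004,0,0,0,0,0,0],[-0.004,0,0,0,0,0,0],[0,0,0,0,0,0,0]]' >f.txt && ok && python3 -m jog '[[-0.004,0,0,0,0,0,0],[-0.004,0,0,0,0,0,0],[0,0,0,0,0,0,0]]' >f.txt && ok && python3 -m jog '[[-0.003,0,0,0,0,0,0],[-0.002,0,0,0,0,0,0],[0,0,0,0,0,0,0]]' >f.txt && ok && python3 -m jog '[[-0.0015,0,0,0,0,0,0],[0,0,0,0,0,0,0]]' >f.txt && ok && python3 -m jog '[[-0.0015,0,0,0,0,0,0],[0,0,0,0,0,0,0]]' >f.txt && ok && python3 -m jog '[[-0.0015,0,0,0,0,0,0],[0,0,0,0,0,0,0]]' >f.txt && ok && python3 -m jog '[[-0.0015,0,0,0,0,0,0],[0,0,0,0,0,0,0]]' >f.txt && ok
python3 -c "
from h import *
print(ing(sense()['eef_pos']))"
```

```text
force: 0.3 -0.1 -0.2
force: -0.7 0.0 -0.4
force: 0.3 -0.3 -0.2
force: -0.5 0.2 -0.4
force: 0.5 0.5 -0.1
force: 0.5 0.3 -0.4
force: -3.3 0.4 2.7
[8.5 0.2]
```

```bash
python3 -m jog '[[-0.001,0,0,0,0,0,0],[0,0,0,0,0,0,0],[0,0,0,0,0,0,0]]' | grep -E "^force"
python3 -c "
from h import *
print(ing(sense()['eef_pos']))"
python3 -m jog '[[0.006,0,0,0,0,0,0],[0.01,0,0,0,0,0,0],[0.01,0,0,0,0,0,0],[0,0,-0.04,0,0,0,0],[0,0,-0.045,0,0,0,0]]' | grep -E "pos|^force"
python3 - <<'E'
from h import *
T=pose(); im=eyes.capture("wrist"); cv2.imwrite("pics/w11.png",im[:,:,::-1]); h=masks(im)
m=(h[...,0]>93)&(h[...,0]<108)&(h[...,1]>90)&(h[...,2]>135)
for c in blobs(m,40):
    P=np.array([ing(onto("wrist",p,52,T)) for p in c]); print(c.mean(0).round(),P.min(0),P.max(0))
E
```

```text
force: [-10.8, 1.1, 7.2]
[8.5 0.2]
eef_pos: [539.1, 5.8, 96.6]
force: [1.9, -1.0, 0.6]
```

It stopped solidly at the home position. I'll move the arm clear and check everything from the top camera.

```bash
python3 -m jog '[[0.045,0,-0.02,0,0,0,0],[0.045,0,-0.02,0,0,0,0.06],[0.045,0,-0.02,0,0,0,0.06],[0.045,0,0,0,0,0,0.06],[0.03,0,0,0,0,0,0.06]]' | grep -E "pos|^force"
python3 -m jog '[[0,0,0,0,0,0,0.06],[0,0,0,0,0,0,0.06]]' | grep -E "time|pos|^force"
python3 - <<'E'
from h import *
im=eyes.capture("top"); cv2.imwrite("pics/t12.png",im[:,:,::-1]); h=masks(im); m=(h[...,0]>93)&(h[...,0]<108)&(h[...,1]>90)&(h[...,2]>115)
for c in blobs(m,40):
    P=np.array([onto("top",p,50)[:2] for p in c]); G=np.array([ing(p) for p in P]); print(c.mean(0).round(), "world",P.mean(0).round(),"gauge",G.min(0),G.max(0))
a=cv2.imread("pics/top0.png")[:,:,::-1]; d=(cv2.absdiff(im,a.copy()).max(2)>45)
for c in blobs(d,25): print("changed",c.min(0),c.max(0))
T=pose(); im=eyes.capture("wrist"); sleeve(52,T,im); O,u,n,a=gauge(); print("home expected",gpt(43).round(1))
E
```

```text
eef_pos: [331.5, 44.6, 156.5]
force: [0.1, 0.1, -0.4]
time_s: 26.6
eef_pos: [334.1, 43.9, 156.9]
force: [1.4, 0.6, 0.1]
[117. 174.] world [558. 328.] gauge [-79.4 302.4] [-36.  338.1]
[267. 157.] world [593.  -7.] gauge [ 16.9 -21.1] [60.9 15.2]
changed [260 376] [268 383]
changed [270 371] [284 377]
changed [290 295] [299 340]
changed [180 272] [195 318]
changed [184 261] [295 373]
changed [177 225] [198 242]
changed [335 218] [344 235]
changed [108 163] [131 186]
changed [258 146] [276 169]
[482. 297.] [558.5 328.9] [35.8 43.2] deg -6.6 76
home expected [597.7  -5.3]
```

```bash
python3 -c "
from rig import finish_job
print(finish_job())"
```

```text
the job is handed in; nothing more can be done
None
```

The sleeve from the right of the deck (B) fits and is pushed home against the end plate; the left one (A) jammed and lies in the red tray beside the grey reject. The job was handed in at about 27 s, and the top camera showed no bystander moved outside the patch of deck the arm was covering.

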